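Book out a washed bearing with scanner and tongs

ROBOT

A 6-joint arm with a two-finger parallel gripper is mounted at the origin on the work surface. World frame = base frame: x ahead of the robot, y to its left, z up, the work surface at z = 0. Lengths are in mm, angles in rad, forces in N, time in s.
With the tool pointing down it reaches from about 350 to 850 mm from the base axis. Payload 8.1 kg.
Tool frame: the origin (TCP) lies on the mounting face of the last link; the fingertips stand 186 mm ahead of it and the grasp point (between the pads) lies 167 mm ahead of it; z points along the fingers, y is the direction in which the jaws open and shut (so a half turn about z gives the same grasp; the last joint's range is limited). The gripper opens to 93 mm and grips with 3 to 60 N. Pads are 15 mm wide; open, the fingers measure 128 mm over their backs; the gripper's body (75 mm by 188 mm) begins 65 mm behind the grasp point.
Start: joints at [1.125, 0.13, 1.488, -0, 1.523, -0.085], TCP at [211.793, 561.383, 404.735] pointing down, gripper open.
Joint ranges: [-2.96, 2.96], [-0.89, 2.26], [0.02, 2.5], [-1.34, 4.48], [0, 2.73], [-2.66, 2.66]. Speed limits (rad/s): [2.39, 2.39, 2.79, 3.14, 3.14, 3.14].

INTERFACE

Orientations are given as a unit quaternion [x, y, z, w].
In Python, from workcell import sensors, optics, ticket gives the robot as it stands.
- The arm moves only by the shell command python3 -m crank 'ROWS' [OPENING] [FORCE]. ROWS is a JSON object of lists of equal length, an entry for each row: "xyz": the shift along the world's x, y, z in units of 60 mm (1.0 is 60 mm), a list of three; "spin": the turn about the world's z in units of 5 degrees (1.0 is 5 degrees). A call has 1 to 10 rows; each row is the pose to reach, as a shift and turn from the pose commanded when the call began; what a row does not reach only later rows make up. A row lasts 1/8 s, in which the tool goes at most 62.5 mm and 10.7 degrees, less where a joint would pass 70% of its speed; a pose out of reach is approached as far as the arm can. A call with a gripper value outside its range is refused whole. OPENING is the opening, from 0 (shut) to 1 (fully open), set as the call begins (- or left out, the last holds). The fingers move at their own pace and stop on an object; FORCE is the grip in N (left out, the last holds). Time passes only in rows, so rows that repeat a pose let the fingers close. It gives the time, the measured TCP pose, the force and the opening at its end, in the units of the state.
- sensors.get_state(): the state, without advancing time (a new reading comes with each control period).
- optics.camera(name): name is "side" or "top"; returns the picture (480x640x3 uint8, blue, green, red); there is no depth.
- optics.calibration(name): a dict with "fx", "fy", "cx", "cy" (pixels), "origin" and "rotation" of the camera in the world. Camera axes: x right, y down, z forward; pixel columns grow to the right and rows downward; lengths in mm; the calibration is good to about 2 mm. A picture is of the moment at which its call begins. calibration takes no time and is no camera call.
- ticket.finish_job(): hands the job in, once; it reports no verdict.
The state is a dict: "clock": time; "joint_pos": joint angles; "qd": joint speeds; "effort": joint torques, N m; "ee_pos": TCP position; "eef_rot": TCP orientation; "force": force on the tool from outside, world axes, zero at the start; "torque": the same for the moment, N m; "gripper_width": finger opening in mm.
Only numpy, scipy, OpenCV 4.12 (cv2) and the standard library are available. Lean on these libraries where they do the work, as an engineer would, in place of code of your own. Each camera call takes 0.05 s, during which the arm holds its last target.

TASK

Book out the washed ball bearing: take the scanner from its holder, hold it steady for two seconds with its beam on the middle of the label in front of the bearing's tray, about 10 cm away, and stand it back in the holder. Then pick up the tongs, close their jaws on the bearing and lift it at least 10 cm above the bench, finishing with the bearing still held up in the tongs for the fitter. Nothing but the tongs may touch the clean bearing, and leave the other parts and tools where they are.

Things in the scene. Friction and masses are not known exactly. Their poses are not given: they have to be found in the camera images.
- bearing_center (a point): centre of the ball bearing: a steel ring with blue seals, 40 mm outside diameter, 12 mm thick, 65 g, lying flat in the middle part of one of three steel trays (the tray changes). z is its axis.
- tray_bearing: the fixed steel tray that holds the bearing: 120 x 120 mm, floor 4 mm above the bench, rim 7 mm above the bench; origin at the centre of its underside. A black ledge (46 x 70 mm, 10 mm high) with a white barcode label stands out on its -x side, centred 83 mm from the tray's centre. The two other trays are alike.
- tray_bearing_label (a point): middle of the label that belongs to the bearing's tray: 36 x 54 mm, facing straight up, 10.5 mm above the bench.
- scanner_grip (a point): middle of the grip of the yellow and black stick scanner. The scanner stands upright, 152 mm tall, 140 g, window down; this point lies on its long axis 105 mm above the window. The grip is 26 mm thick along x and 28 mm along y, straight from 55 to 148 mm above the window; z points up out of its top. Below is a yellow nose, 30 x 42 mm, 40 mm tall.
- scanner_window (a point): centre of the scanner's window in the flat end of its nose; the beam leaves it along the scanner's -z (straight down when upright). It reads codes any way round, and is on by itself.
- beam_70 (a point): point on the scanner's beam 70 mm ahead of the window.
- beam_95 (a point): point on the scanner's beam 95 mm ahead of the window.
- beam_120 (a point): point on the scanner's beam 120 mm ahead of the window.
- holder_floor (a point): middle of the inner floor of the fixed grey scanner holder, 6 mm above the bench. The pocket is 42 mm (x) by 54 mm (y) inside, its rim 50 mm above the bench, on a foot of 100 x 100 mm; the nose stands in it with 6 mm of room on each side, x along x.
- tongs_grip (a point): middle between the two red grip sleeves of the spring-steel tongs, half-way up; x points along the tongs to the jaws, y across the two arms, z up. The tongs lie level on their rest, this point 62 mm above the bench. Sleeves 60 mm long, 22 mm high; width over them 58 mm open, 40 mm closed on the bearing, 24 mm shut. 120 g, balanced within 10 mm of this point; the bow ends 129 mm behind it.
- rest: the tongs' fixed wooden rest; origin under the tongs' grip point when built, x along the tongs. Foot 10 mm high from x = -110 to +60 mm, 100 mm wide; cross-bars 12 mm thick and 52 mm high at x = -75 and +46 mm, with 10 mm high cheeks at their ends (y = 40 to 50 mm either side).
- tongs_jaws (a point): middle between the tongs' two jaws: 100 mm ahead of the grip point and 45 mm below it. The jaws are upright, hollow (shallow V, open to the bearing), 14 mm high (7 mm above to 7 mm below this point) and 27 mm long; the gap between them is 74 mm when open; each jaw, 8 mm thick, swings in by 17 mm to meet the bearing.
- tongs_l (a joint): closing angle of each tongs arm, both alike: 0 open, 0.081 rad closed on the bearing (sleeves parallel), 0.155 shut. Sprung open: some 6 N on each sleeve starts to close them, 8 N closes them on the bearing; any more presses on the bearing, half as hard as on the sleeves.
- bush: flanged bronze bush, 36 mm wide, 26 mm tall, in another tray: leave alone; origin at its foot.
- collar: dark steel shaft collar, 38 mm wide, 14 mm thick, in another tray: leave alone; origin at its foot.
- can: blue spray can, 53 mm wide, 170 mm tall, at the back: leave alone.
- tape: yellow ring of tape, 90 mm wide, 25 mm high, at the back: leave alone.
- driver: orange screwdriver lying behind the trays: leave alone.
- glue: small glue bottle, 44 mm wide, 110 mm tall, at the back: leave alone.
Not all that is in view belongs to the job. Of the things that look like the part that bears holder_floor, the smallest one is meant.

How it is judged (in metres and radians):
On the way, in this order (a step that is already met when the one before it is completed fails the run):
1. scanner held off the bench by the robot, its beam on the bearing tray's label (a beam point 70, 95 or 120 mm ahead of the window within 20 mm of the label's middle), steady for 1.2 s (distance between any of beam_70, beam_95, beam_120 and tray_bearing_label below 0.02 m and contact force between the fingers and scanner above 0.5 N and linear speed of scanner below 0.03 m/s), for 1.2 s.
2. scanner standing in its holder again, let go (horizontal distance between scanner_window and holder_floor below 0.015 m and z of scanner_window in the frame of holder_floor below 0.012 m and angle between scanner_window's own z axis and vertical below 0.3 rad and contact force between the fingers and scanner below 0.1 N), for 0.2 s.
3. tongs lifted off their rest by the robot (grip point over 72 mm high), the bearing still in its tray (contact force between the fingers and tongs above 1 N and height (world z) of tongs_grip above 0.072 m and height (world z) of bearing_center below 0.02 m), for 0.1 s.
At the end, for the whole second after the job is handed in: Bearing still, over 90 mm above the bench, within 18 mm of the middle of the jaws, pressed by the tongs (over 1 N), the tongs gripped (over 1 N), no robot touching the bearing; scanner let go in its holder, within 15 mm of its middle and 12 mm of its floor, leaning under 0.3 rad (all of step 2 and height (world z) of bearing_center above 0.09 m and contact force between tongs and bearing above 1 N and distance between bearing_center and tongs_jaws below 0.018 m and contact force between the fingers and tongs above 1 N and contact force between each of the arm, the fingers and bearing below 0.1 N and linear speed of bearing below 0.03 m/s); the arm keeps its last pose, push and grip.
It fails at once if the robot touches the clean bearing itself (contact force between any of the fingers, the arm and bearing above 0.3 N).
It fails at once if the scanner touches the clean bearing (contact force between scanner and bearing above 0.3 N).
It fails at once if another part or tool (bush, collar, can, tape, screwdriver, glue) is moved by more than 15 mm (distance of any of bush, collar, can, tape, driver, glue from where it was at the start of the episode above 0.015 m).
It also fails if it takes over 72 s, if anything falls off the work surface, if the arm or the gripper's body presses on something with over 40 N, if the wrist force passes 120 N, or if a joint passes its speed limit or range.

## Working session

There is one attempt and no reset: what is moved stays moved. The work goes in short steps, Python scripts to look and compute and a shell command to move; the robot and the scene stay as the last step left them, time stands still between calls to the robot, and variables do not carry over. Pictures are saved under pics/ and viewed, and the job is handed in when it is done.

```bash
mkdir -p pics; ls; python3 - <<'E'
from workcell import sensors, optics
import cv2
s=sensors.get_state();print(s)
for n in("side","top"):
    cv2.imwrite(f"pics/{n}0.png",optics.camera(n));print(n,optics.calibration(n))
E
```

```text
pics
{'clock': 0.0, 'joint_pos': array([ 1.12458720e+00,  1.31119962e-01,  1.48928886e+00,  1.11637663e-05,
        1.52298801e+00, -8.54206210e-02]), 'qd': array([ 0.00055876,  0.00137113, -0.00100191, -0.00055473,  0.00120995,
       -0.0015989 ]), 'effort': array([-1.57459912e-03, -5.59832847e+01, -4.91763747e+01,  7.68379122e-02,
        3.53892089e-02, -2.28746203e-04]), 'ee_pos': array([211.69471251, 561.16397553, 403.70648857]), 'eef_rot': array([ 1.79417637e-01,  9.83772584e-01, -8.68942690e-04, -2.42354483e-04]), 'force': array([-0.43284959, -1.95477825, -0.11663962]), 'torque': array([0.00732947, 0.05917797, 0.04015164]), 'gripper_width': 92.95822917715569}
side {'fx': 459.70778953444693, 'fy': 459.70778953444693, 'cx': 321.26422670809757, 'cy': 244.1084062340258, 'origin': array([-149.43385077, -803.4622967 ,  818.71000996]), 'rotation': array([ 0.83283116, -0.32705888,  0.16946269, -0.4131672 ])}
top {'fx': 508.3042234670536, 'fy': 508.3042234670536, 'cx': 316.0101438648697, 'cy': 248.4207696365546, 'origin': array([ 457.87557527,  -47.80633852, 1148.56047401]), 'rotation': array([ 0.71003321, -0.70253557,  0.03763099, -0.02967366])}
```

View pics/side0.png

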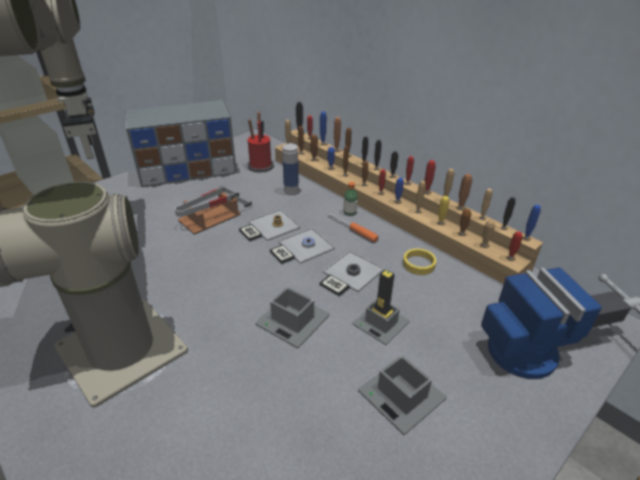

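View pics/top0.png

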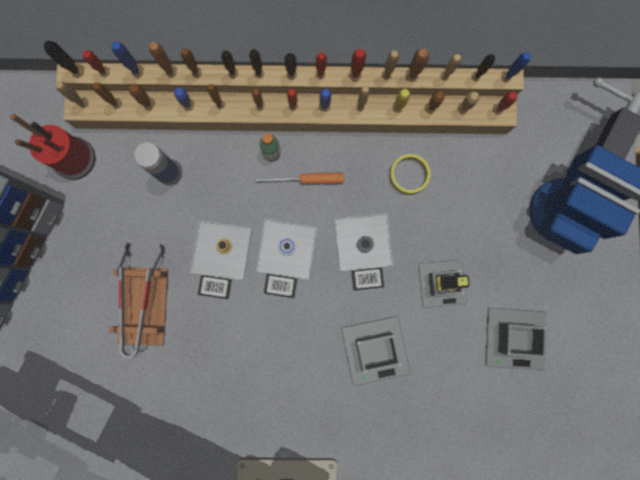

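The top view shows the bearing (blue seals) in the middle tray at (287,247) with its label at (281,286). The scanner stands in the smallest holder at (445,284), and the tongs lie at (140,300) with their jaws towards +x. I'll enlarge these areas next.

```bash
cat > h.py <<'E'
import numpy as np,cv2
from scipy.spatial.transform import Rotation as R
from workcell import sensors, optics
def ray(n,uv):
    c=optics.calibration(n);d=np.array([(uv[0]-c['cx'])/c['fx'],(uv[1]-c['cy'])/c['fy'],1.])
    return np.array(c['origin']),R.from_quat(c['rotation']).apply(d)
def plane(n,uv,z):
    o,d=ray(n,uv);return o+d*(z-o[2])/d[2]
def proj(n,p):
    c=optics.calibration(n);q=R.from_quat(c['rotation']).inv().apply(np.array(p)-c['origin'])
    return np.array([c['fx']*q[0]/q[2]+c['cx'],c['fy']*q[1]/q[2]+c['cy']])
def tri(a,b):
    o1,d1=ray('top',a);o2,d2=ray('side',b)
    A=np.stack([d1,-d2],1);t=np.linalg.lstsq(A,o2-o1,rcond=None)[0]
    p,q=o1+t[0]*d1,o2+t[1]*d2
    return (p+q)/2,np.linalg.norm(p-q)
def crop(src,dst,x0,y0,x1,y1,k):
    im=cv2.imread(src)[y0:y1,x0:x1];cv2.imwrite(dst,cv2.resize(im,None,fx=k,fy=k,interpolation=cv2.INTER_CUBIC))
E
python3 - <<'E'
from h import *
crop('pics/top0.png','pics/t_tongs.png',100,230,180,370,4)
crop('pics/top0.png','pics/t_scan.png',400,240,500,320,6)
crop('pics/top0.png','pics/t_tray.png',240,210,340,310,6)
crop('pics/side0.png','pics/s_scan.png',340,255,420,345,6)
crop('pics/side0.png','pics/s_tongs.png',165,175,265,240,8)
R0=R.from_quat(sensors.get_state()['eef_rot']).as_matrix();print(R0)
E
```

```text
[[-9.35622561e-01  3.53001247e-01 -7.36348417e-04]
 [ 3.53001982e-01  9.35621333e-01 -1.52339043e-03]
 [ 1.51184566e-04 -1.68525091e-03 -9.99998569e-01]]
```

View pics/t_tongs.png

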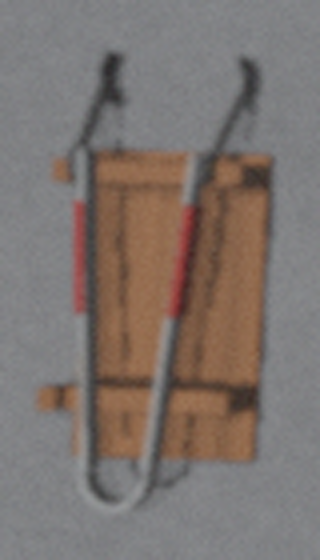

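View pics/t_scan.png

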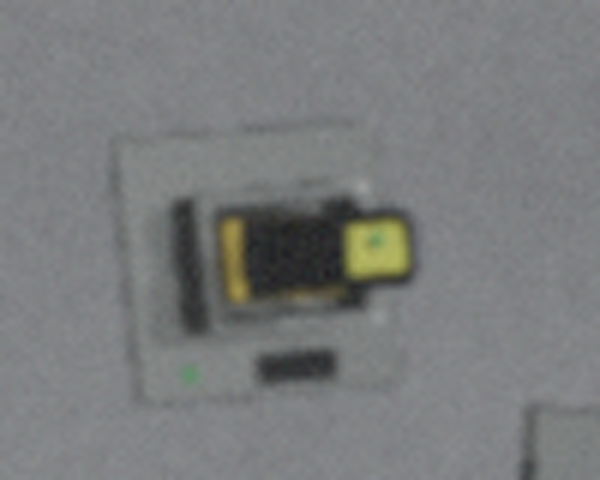

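View pics/t_tray.png

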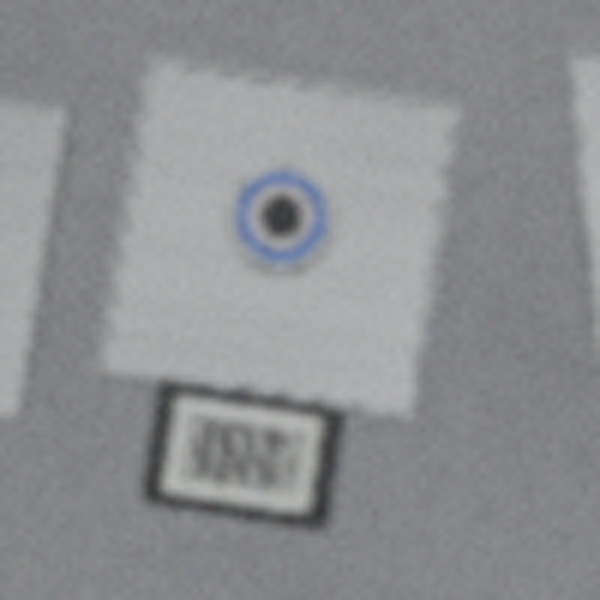

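View pics/s_scan.png

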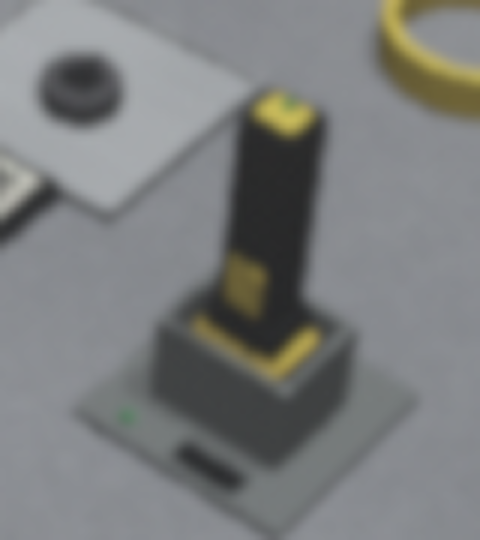

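View pics/s_tongs.png

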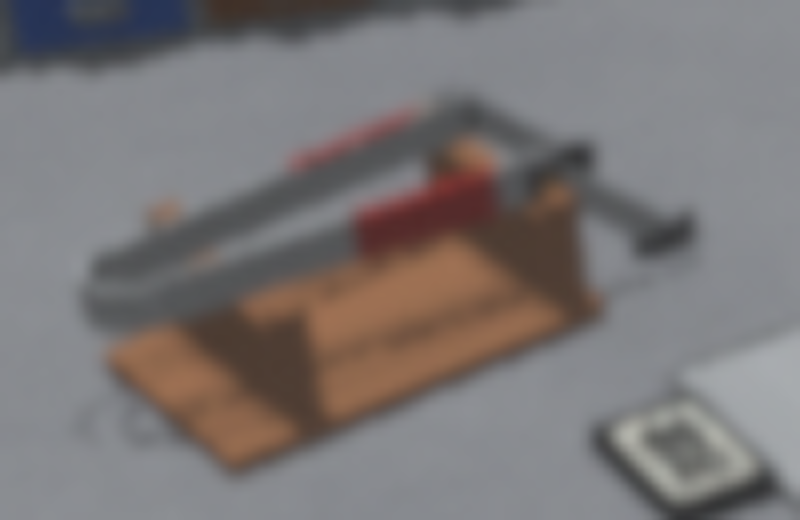

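The crops show the scanner top at top (463,281) and side (387.5,274), the label at top (281,286), and the red sleeves at top (120,294) and (145,294). Now I'll measure with masks.

```bash
cat > m.py <<'E'
from h import *
im=cv2.imread('pics/top0.png');hsv=cv2.cvtColor(im,cv2.COLOR_BGR2HSV)
sd=cv2.imread('pics/side0.png');hs=cv2.cvtColor(sd,cv2.COLOR_BGR2HSV)
def comps(mask,box,amin=4):
    m=np.zeros_like(mask);x0,y0,x1,y1=box;m[y0:y1,x0:x1]=mask[y0:y1,x0:x1]
    n,l,s,c=cv2.connectedComponentsWithStats(m,connectivity=8)
    return [(s[i],c[i],np.argwhere(l==i)[:,::-1]) for i in range(1,n) if s[i][4]>=amin]
E
python3 - <<'E'
from m import *
np.set_printoptions(precision=1,suppress=True)
blue=cv2.inRange(hsv,(100,60,60),(130,255,255))
for s,c,p in comps(blue,(260,220,320,280)):
    (u,v),r=cv2.minEnclosingCircle(p.astype(np.float32));print('bearing',s,c,(u,v),r,plane('top',c,16),plane('top',(u,v),16))
red=cv2.inRange(hsv,(170,90,80),(180,255,255))|cv2.inRange(hsv,(0,130,80),(5,255,255))
for s,c,p in comps(red,(105,260,170,330),20):
    print('sleeve',s,c,plane('top',c,73),cv2.minAreaRect(p.astype(np.float32)))
    for k in (p[:,1].min(),p[:,1].max()):
        q=p[p[:,1]==k].mean(0);print('  end',q,plane('top',q,73))
yel=cv2.inRange(hsv,(22,90,90),(40,255,255))
for s,c,p in comps(yel,(400,240,500,320)):
    print('yel',s,c,plane('top',c,158),cv2.minAreaRect(p.astype(np.float32)))
yel=cv2.inRange(hs,(22,90,90),(40,255,255))
for s,c,p in comps(yel,(340,255,420,345)):
    print('yels',s,c,plane('side',c,158))
bl=cv2.inRange(hs,(100,60,60),(130,255,255))
for s,c,p in comps(bl,(295,230,325,255)): print('bearing side',s,c,plane('side',c,16))
# label: bright area in dark frame
g=cv2.cvtColor(im,cv2.COLOR_BGR2GRAY)
dk=cv2.inRange(g,0,95)
for s,c,p in comps(dk,(260,270,305,300),20):
    r=cv2.minAreaRect(p.astype(np.float32));print('ledge',s,r,plane('top',r[0],10.5))
# tray
tr=cv2.inRange(g,155,255)
for s,c,p in comps(tr,(250,210,325,285),500):
    r=cv2.minAreaRect(p.astype(np.float32));print('tray',s,r,plane('top',r[0],7))
# holder foot
for pt in [(400+115/6,240+140/6),(400+370/6,240+120/6),(400+140/6,240+402/6),(400+405/6,240+388/6)]: print('foot',plane('top',pt,3))
# holder rim corners z=50 - foot thickness unknown
E
```

```text
bearing [280 239  14  15  68] [286.6 245.7] (286.3571472167969, 245.7857208251953) 7.399072170257568 [571.5   5.9  16. ] [571.3   6.4  16. ]
sleeve [143 282   6  27  70] [145.2 295.3] [457.8 298.   73. ] ((145.375732421875, 295.05780029296875), (2.8890867233276367, 26.305892944335938), 8.746162414550781)
  end [147. 282.] [485.7 295.5  73. ]
  end [143.5 308. ] [431.3 300.6  73. ]
yel [437 276   4  14  48] [438.5 282.4] [ 488.6 -298.1  158. ] ((438.5, 282.5), (13.0, 3.0), 90.0)
yel [457 276  11  10  93] [462.2 281. ] [ 491.9 -344.6  158. ] ((462.0, 280.5), (9.0, 10.0), 90.0)
yels [404 255  16  19 141] [410.6 265.2] [ 552.8 -362.9  158. ]
yels [382 271  10   7  49] [386.7 273.9] [ 489.7 -345.7  158. ]
yels [378 298   6   8  37] [380.3 301.5] [ 413.2 -393.5  158. ]
yels [373 308  20  10  60] [384.3 312.8] [ 394.6 -420.1  158. ]
bearing side [303 239  11   6  25] [307.6 242. ] [566.    1.9  16. ]
ledge [264 274  33  24 140] ((279.9595642089844, 285.76300048828125), (30.867610931396484, 19.919492721557617), 8.746161460876465) [482.   19.5  10.5]
tray [ 257  220   59   59 2384] ((286.2662658691406, 249.14730834960938), (52.14348602294922, 52.09150695800781), 8.972625732421875) [564.6   6.9   7. ]
foot [ 536.1 -294.     3. ]
foot [ 544.7 -390.6    3. ]
foot [ 438.  -302.4    3. ]
foot [ 444.1 -402.     3. ]
```

```bash
python3 - <<'E'
from m import *
np.set_printoptions(precision=1,suppress=True)
b,g,r=[im[...,i].astype(int) for i in range(3)]
red=((r-g>60)&(r-b>40)&(g<100)&(b+10>g)).astype(np.uint8)*255
for y in (284,290,296,302,306): print(y,[(x,*im[y,x][::-1]) for x in range(117,125)],'|',[(x,*im[y,x][::-1]) for x in range(140,151)])
for s,c,p in comps(red,(105,260,170,330),15):
    w=(r-g)[p[:,1],p[:,0]];cc=(p*w[:,None]).sum(0)/w.sum();e=np.linalg.eigh(np.cov(p.T))[1][:,1]
    print('sleeve',s,cc,plane('top',cc,73), plane('top',cc+10*e,73)-plane('top',cc,73))
# side sleeve
b,g,r=[sd[...,i].astype(int) for i in range(3)]
red=((r-g>50)&(r-b>40)&(b+12>g)).astype(np.uint8)*255
for s,c,p in comps(red,(165,175,265,240),5): print('side',s,c,plane('side',c,62))
# label side
gs=cv2.cvtColor(sd,cv2.COLOR_BGR2GRAY)
for s,c,p in comps(cv2.inRange(gs,0,90),(265,240,298,268),10):
    q=cv2.minAreaRect(p.astype(np.float32));print('ledge side',s,q[0],plane('side',((p[:,0].min()+p[:,0].max())/2,(p[:,1].min()+p[:,1].max())/2),10))
# crop points jaws, bow
for n,pt,z in [('jawL',(100+113/4,230+80/4),20),('jawR',(100+248/4,230+80/4),20),('bow',(100+110/4,230+508/4),68)]: print(n,plane('top',pt,z))
crop('pics/side0.png','pics/s_tray.png',260,220,340,280,8)
E
```

```text
284 [(117, np.uint8(132), np.uint8(125), np.uint8(125)), (118, np.uint8(147), np.uint8(110), np.uint8(112)), (119, np.uint8(152), np.uint8(80), np.uint8(79)), (120, np.uint8(138), np.uint8(76), np.uint8(79)), (121, np.uint8(102), np.uint8(76), np.uint8(75)), (122, np.uint8(68), np.uint8(64), np.uint8(62)), (123, np.uint8(80), np.uint8(71), np.uint8(66)), (124, np.uint8(104), np.uint8(80), np.uint8(65))] | [(140, np.uint8(146), np.uint8(105), np.uint8(77)), (141, np.uint8(146), np.uint8(108), np.uint8(79)), (142, np.uint8(149), np.uint8(110), np.uint8(81)), (143, np.uint8(146), np.uint8(108), np.uint8(81)), (144, np.uint8(148), np.uint8(110), np.uint8(84)), (145, np.uint8(153), np.uint8(96), np.uint8(82)), (146, np.uint8(154), np.uint8(75), np.uint8(69)), (147, np.uint8(129), np.uint8(48), np.uint8(47)), (148, np.uint8(94), np.uint8(47), np.uint8(45)), (149, np.uint8(79), np.uint8(55), np.uint8(49)), (150, np.uint8(95), np.uint8(68), np.uint8(56))]
290 [(117, np.uint8(133), np.uint8(126), np.uint8(129)), (118, np.uint8(144), np.uint8(103), np.uint8(104)), (119, np.uint8(151), np.uint8
[... 3395 characters left out ...]
t8(46)), (145, np.uint8(80), np.uint8(39), np.uint8(38)), (146, np.uint8(80), np.uint8(49), np.uint8(44)), (147, np.uint8(101), np.uint8(71), np.uint8(54)), (148, np.uint8(122), np.uint8(90), np.uint8(70)), (149, np.uint8(121), np.uint8(88), np.uint8(65)), (150, np.uint8(119), np.uint8(87), np.uint8(65))]
sleeve [119 281   2  26  46] [119.4 292.8] [462.5 352.3  73. ] [-20.9  -0.8   0. ]
sleeve [143 282   5  27  53] [144.9 294.6] [459.2 298.8  73. ] [-20.7   2.    0. ]
side [211 196  15   7  28] [218.  199.1] [467.3 311.9  62. ]
ledge side [270 250  25  14  80] (280.95001220703125, 257.8500061035156) [472.1   5.4  10. ]
jawL [557.6 356.8  20. ]
jawR [558.4 282.2  20. ]
bow [329.5 331.1  68. ]
```

View pics/s_tray.png

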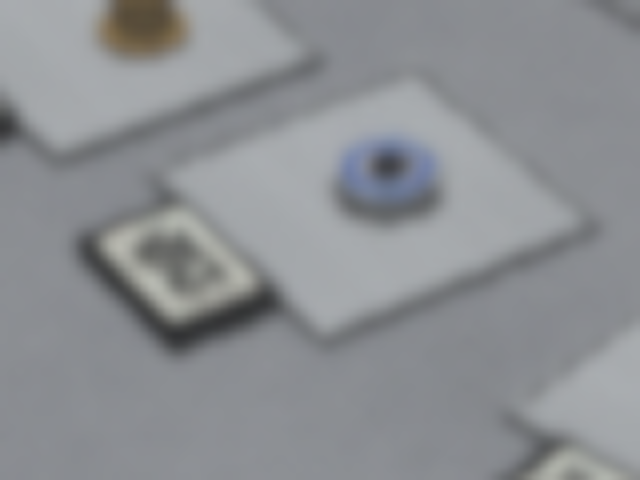

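```bash
python3 -m crank '{"xyz":[[0.6,-1,0],[1,-2,0],[1.4,-3,0],[1.8,-4,0],[2.2,-5,0],[2.6,-6,0],[3,-7,0],[3,-7.5,0],[3,-8,0]],"spin":[1,2,3,4,5,5.1,5.1,5.1,5.1]}' 1 20
python3 - <<'E'
from h import *
np.set_printoptions(precision=1,suppress=True)
print(plane('side',(308.5,240.8),16),plane('side',(282.75,252.5),10.5))
E
```

```text
clock: 1.23
ee_pos: [391.8, 79.2, 404.4]
eef_rot: [-0.041, 0.999, -0.0, -0.0]
force: [0.5, -0.1, 0.6]
gripper_width: 92.7
[571.7   4.4  16. ] [484.9  17.7  10.5]
```

```bash
python3 -m crank '{"xyz":[[0.25,-1,0],[0.5,-2,0],[0.75,-3,0],[1,-4,0],[1.2,-5,0],[1.4,-6,0],[1.645,-7,0],[1.645,-7.115,0],[1.645,-7.115,-0.3],[1.645,-7.115,-0.3]],"spin":[0,0,0,0,0,0,0,0,0,0]}'
python3 - <<'E'
from h import *
cv2.imwrite('pics/a.png',optics.camera('side'));cv2.imwrite('pics/at.png',optics.camera('top'))
crop('pics/a.png','pics/a2.png',300,140,460,340,3)
crop('pics/at.png','pics/at2.png',380,180,520,340,3)
E
```

```text
clock: 2.48
ee_pos: [490.0, -343.8, 384.1]
eef_rot: [-0.043, 0.999, 0.002, -0.001]
force: [-0.6, 1.0, 0.5]
gripper_width: 92.8
```

View pics/a2.png

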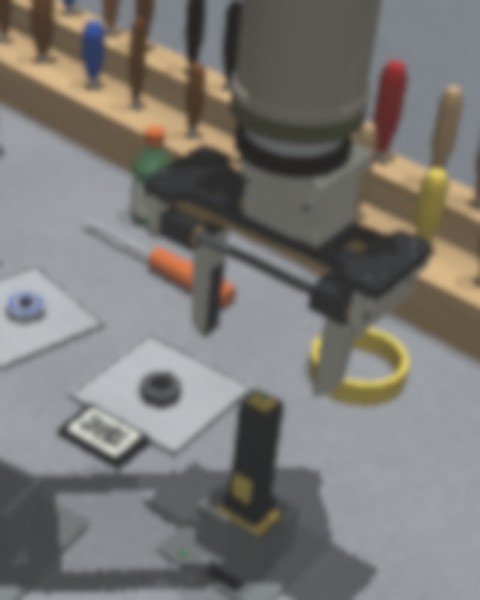

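View pics/at2.png

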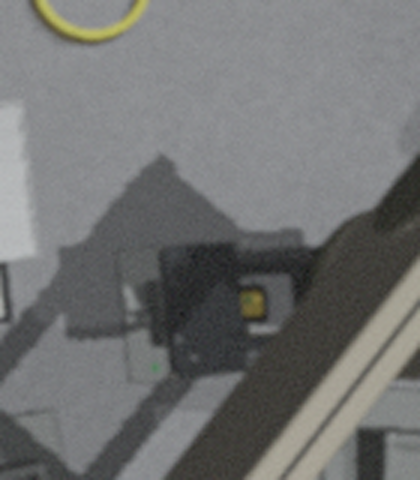

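The side crop shows both fingers hanging either side of the scanner top, at (258,400) in the crop, and centred on it. I'll descend and grip.

```bash
python3 -m crank '{"xyz":[[0,0,-0.5],[0,0,-1],[0,0,-1.5],[0,0,-1.81],[0,0,-1.81],[0,0,-1.81]],"spin":[0,0,0,0,0,0]}' && python3 -m crank '{"xyz":[[0,0,0],[0,0,0],[0,0,0],[0,0,0],[0,0,0],[0,0,0],[0,0,0]],"spin":[0,0,0,0,0,0,0]}' 0 25
python3 - <<'E'
from h import *
cv2.imwrite('pics/b.png',optics.camera('side'))
crop('pics/b.png','pics/b2.png',300,200,460,360,4)
E
```

```text
clock: 3.32
ee_pos: [491.0, -345.7, 279.8]
eef_rot: [-0.042, 0.999, -0.001, 0.001]
force: [-0.0, 0.4, 0.1]
gripper_width: 92.6
clock: 4.2
ee_pos: [490.5, -345.5, 278.1]
eef_rot: [-0.042, 0.999, 0.0, -0.0]
force: [1.7, -2.6, -1.8]
gripper_width: 28.1
```

View pics/b2.png

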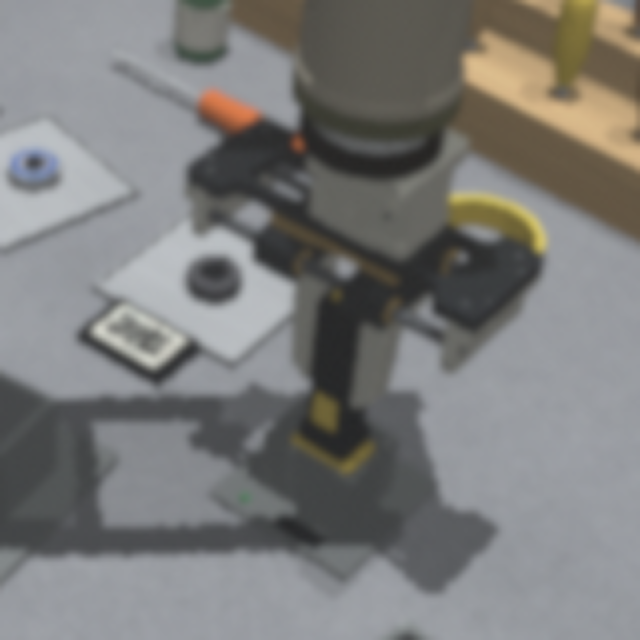

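Gripped: the scanner is between the pads at a width of 28.1 mm. Next I'll lift it and carry it over the label.

```bash
python3 -m crank '{"xyz":[[0,0,0.3],[0,0,0.7],[0,0,1.2],[0,0,1.66],[0,0.4,1.66],[0,1.1,1.66],[0,1.9,1.66],[-0.05,2.7,1.66],[-0.1,3.5,1.66],[-0.117,4.3,1.66]],"spin":[0,0,0,0,0,0,0,0,0,0]}' && python3 -m crank '{"xyz":[[0,0.7,0],[0,1.3,0],[0,1.65,0],[0,1.77,0],[0,1.77,0],[0,1.77,0]],"spin":[0,0,0,0,0,0]}'
python3 - <<'E'
from h import *
cv2.imwrite('pics/c.png',optics.camera('side'))
crop('pics/c.png','pics/c2.png',220,120,380,280,4)
cv2.imwrite('pics/ct.png',optics.camera('top'))
crop('pics/ct.png','pics/ct2.png',220,200,340,320,4)
E
```

```text
clock: 5.5
ee_pos: [483.2, -86.1, 379.2]
eef_rot: [-0.042, 0.999, -0.0, 0.001]
force: [0.4, -0.6, -0.3]
gripper_width: 28.1
clock: 6.25
ee_pos: [483.5, 17.9, 378.0]
eef_rot: [-0.042, 0.999, -0.0, 0.0]
force: [-0.5, 0.4, -0.8]
gripper_width: 27.8
```

View pics/c2.png

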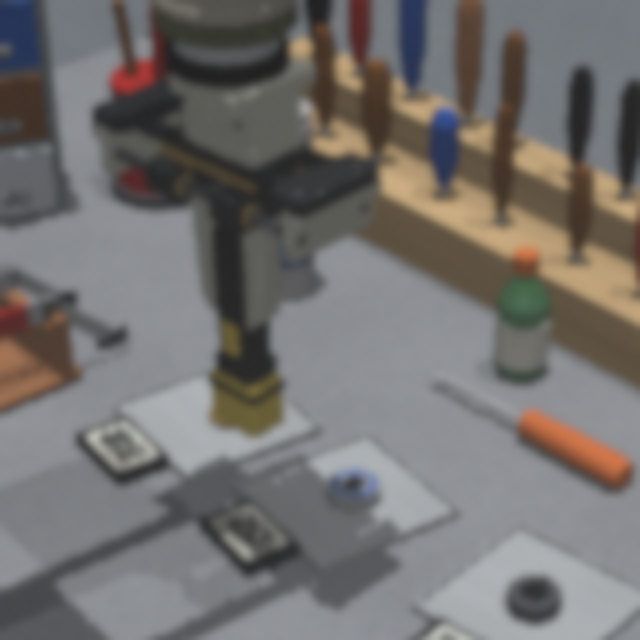

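View pics/ct2.png

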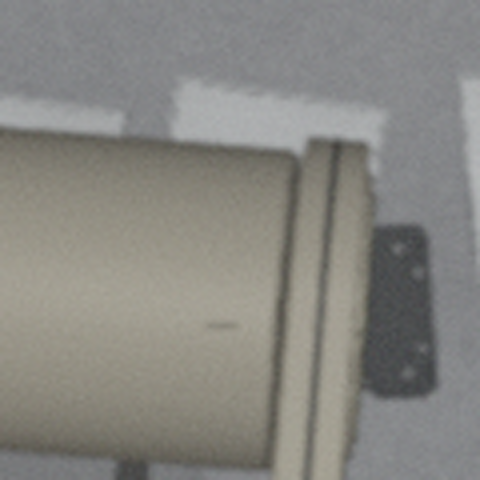

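In the side crop the nose end sits at (245,425), i.e. pixel (281,226), above the label at (282,253). I'll check that against the projected window position, then hold.

```bash
python3 -m crank '{"xyz":[[0,0,0],[0,0,0],[0,0,0],[0,0,0],[0,0,0],[0,0,0],[0,0,0],[0,0,0],[0,0,0],[0,0,0]],"spin":[0,0,0,0,0,0,0,0,0,0]}'; python3 -m crank '{"xyz":[[0,0,0],[0,0,0],[0,0,0],[0,0,0],[0,0,0],[0,0,0],[0,0,0],[0,0,0],[0,0,0]],"spin":[0,0,0,0,0,0,0,0,0]}'
python3 - <<'E'
from h import *
im=optics.camera('side')
print(proj('side',(483.5,18.7,105.5)))
a=np.radians(4.8);c,s=np.cos(a),np.sin(a)
for dx,dy in[(15,21),(15,-21),(-15,21),(-15,-21)]: print(4*(proj('side',(483.5+c*dx-s*dy,18.7+s*dx+c*dy,105.5))-[220,120]))
E
```

```text
clock: 7.6
ee_pos: [483.5, 18.7, 377.7]
eef_rot: [-0.042, 0.999, -0.0, -0.0]
force: [1.0, -0.9, -2.2]
gripper_width: 28.0
clock: 8.72
ee_pos: [483.5, 18.7, 377.8]
eef_rot: [-0.042, 0.999, -0.0, 0.0]
force: [-0.0, -0.6, -1.0]
gripper_width: 27.7
[280.76133607 225.08399009]
[237.54459264 399.58243273]
[280.46106488 423.12548491]
[205.75644458 417.55589092]
[248.72538337 441.76591309]
```

```bash
python3 -m crank '{"xyz":[[0,-0.5,0],[0.02,-1.2,0],[0.05,-2,0],[0.1,-2.8,0],[0.117,-3.6,0],[0.117,-4.4,0],[0.117,-5.2,0],[0.117,-5.8,0],[0.117,-6.07,0],[0.117,-6.07,0]],"spin":[0,0,0,0,0,0,0,0,0,0]}' && python3 -m crank '{"xyz":[[0,0,0],[0,0,0],[0,0,-0.2],[0,0,-0.5],[0,0,-0.7],[0,0,-0.7],[0,0,-0.7]],"spin":[0,0,0,0,0,0,0]}'
python3 - <<'E'
from h import *
cv2.imwrite('pics/d.png',optics.camera('side'))
crop('pics/d.png','pics/d2.png',320,200,440,350,4)
E
```

```text
clock: 10.02
ee_pos: [490.4, -345.9, 377.4]
eef_rot: [-0.042, 0.999, 0.0, -0.0]
force: [0.0, -0.1, -1.4]
gripper_width: 27.9
clock: 10.9
ee_pos: [490.6, -345.6, 335.9]
eef_rot: [-0.042, 0.999, -0.0, 0.0]
force: [-0.1, 0.1, -1.5]
gripper_width: 27.9
```

View pics/d2.png

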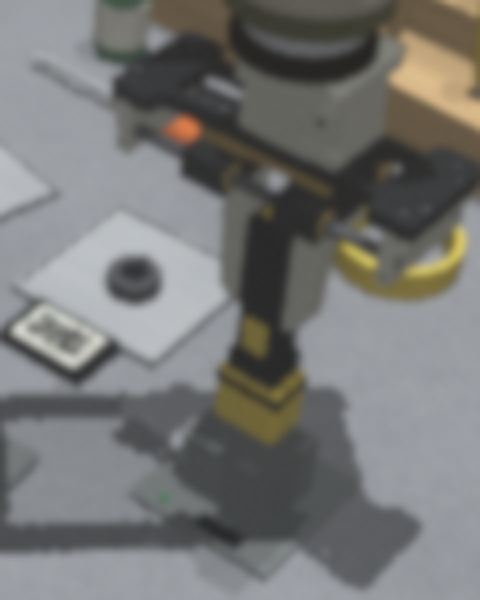

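The nose hangs square over the holder pocket, at about (260,430) in the crop. I'll lower it slowly.

```bash
python3 -m crank '{"xyz":[[0,0,-0.2],[0,0,-0.4],[0,0,-0.6],[0,0,-0.75],[0,0,-0.88],[0,0,-0.94],[0,0,-0.94],[0,0,-0.94]],"spin":[0,0,0,0,0,0,0,0]}'
```

```text
clock: 11.95
ee_pos: [490.7, -345.6, 279.8]
eef_rot: [-0.042, 0.999, -0.0, 0.0]
force: [-0.4, -0.3, -1.8]
gripper_width: 27.9
```

```bash
python3 -m crank '{"xyz":[[0,0,-0.02],[0,0,-0.02],[0,0,-0.02],[0,0,-0.02],[0,0,-0.02],[0,0,-0.02],[0,0,-0.02]],"spin":[0,0,0,0,0,0,0]}' 1 && python3 -m crank '{"xyz":[[0,0,0.3],[0,0,0.9],[0,0,1.6],[0,0,2.2],[0,0,2.4],[0,0.7,2.4],[0,1.4,2.4],[0,2.1,2.4],[0,2.8,2.4],[0,3.5,2.4]],"spin":[0,0,0,0,0,0,0,0,0,0]}'
python3 - <<'E'
from h import *
cv2.imwrite('pics/e.png',optics.camera('side'))
crop('pics/e.png','pics/e2.png',340,255,420,345,6)
E
```

```text
clock: 12.82
ee_pos: [490.5, -345.5, 278.1]
eef_rot: [-0.042, 0.999, 0.0, -0.0]
force: [-0.1, -0.0, 0.4]
gripper_width: 91.3
clock: 14.08
ee_pos: [490.1, -134.1, 421.4]
eef_rot: [-0.042, 0.999, 0.0, -0.0]
force: [1.2, 0.6, -0.2]
gripper_width: 93.2
```

View pics/e2.png

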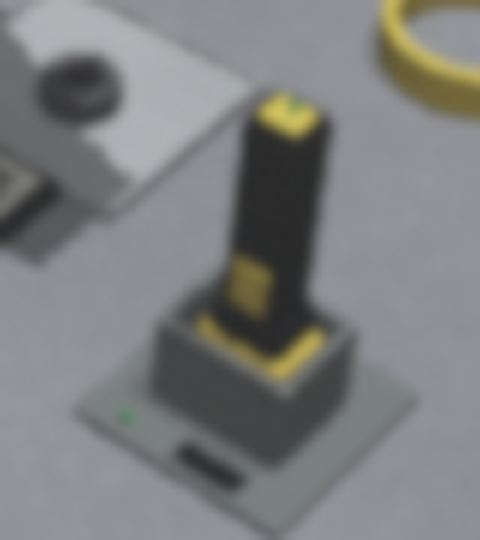

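The scanner is standing upright and free in the pocket. Next I'll move above the tongs.

```bash
python3 -m crank '{"xyz":[[0,0.8,0],[-0.1,1.7,0],[-0.2,2.6,0],[-0.3,3.5,0],[-0.4,4.4,0],[-0.5,5.3,0],[-0.5,6.2,0],[-0.5,7,0],[-0.5,7.5,-0.3],[-0.5,7.683,-0.8]],"spin":[0,-0.2,-0.5,-1,-1.42,-1.42,-1.42,-1.42,-1.42,-1.42]}' && python3 -m crank '{"xyz":[[0,0,-0.3],[0,0,-0.6],[0,0,-0.8],[0,0,-0.8],[0,0,-0.8]],"spin":[0,0,0,0,0]}'
python3 - <<'E'
from h import *
cv2.imwrite('pics/f.png',optics.camera('side'))
crop('pics/f.png','pics/f2.png',160,100,280,240,4)
cv2.imwrite('pics/ft.png',optics.camera('top'))
crop('pics/ft.png','pics/ft2.png',80,220,220,380,4)
E
```

```text
clock: 15.38
ee_pos: [460.4, 327.3, 374.0]
eef_rot: [0.019, 1.0, 0.0, 0.001]
force: [-0.9, -0.5, -0.5]
gripper_width: 93.0
clock: 16.0
ee_pos: [460.9, 325.3, 327.1]
eef_rot: [0.02, 1.0, 0.0, 0.001]
force: [0.1, -0.1, 0.3]
gripper_width: 92.9
```

View pics/f2.png

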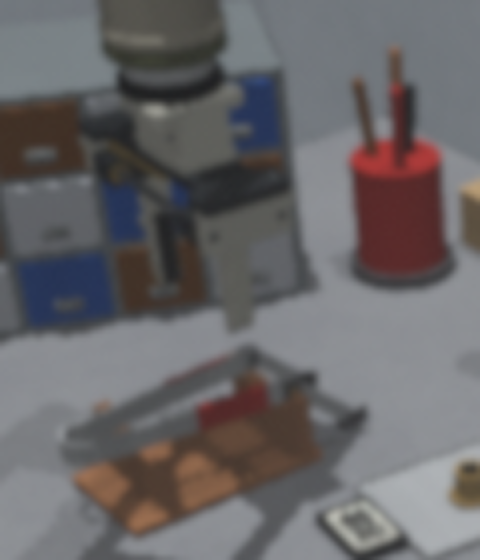

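View pics/ft2.png

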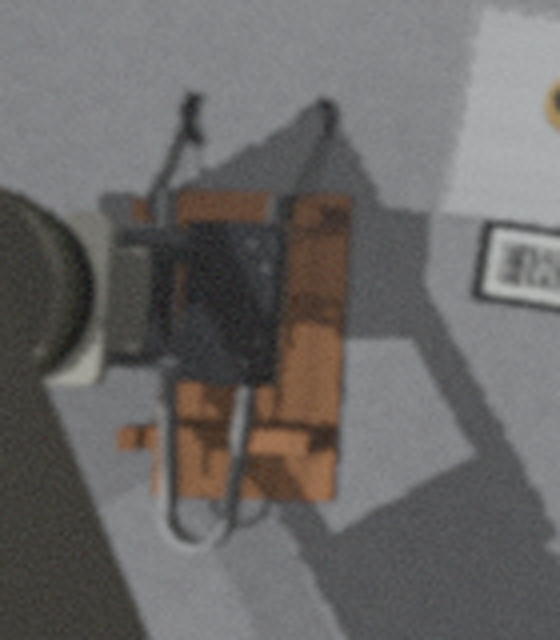

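The views show the fingers straddling the sleeves with the body central over them. I'll descend and squeeze part way, to 52 mm.

```bash
python3 -m crank '{"xyz":[[0,0,-0.5],[0,0,-1],[0,0,-1.4],[0,0,-1.62],[0,0,-1.62],[0,0,-1.62]],"spin":[0,0,0,0,0,0]}' && python3 -m crank '{"xyz":[[0,0,0],[0,0,0],[0,0,0],[0,0,0],[0,0,0],[0,0,0],[0,0,0],[0,0,0]],"spin":[0,0,0,0,0,0,0,0]}' 0.56 20
python3 - <<'E'
from h import *
cv2.imwrite('pics/g.png',optics.camera('side'))
crop('pics/g.png','pics/g2.png',160,140,280,240,5)
E
```

```text
clock: 16.85
ee_pos: [461.1, 325.8, 230.3]
eef_rot: [0.02, 1.0, 0.001, 0.001]
force: [0.6, -0.1, -0.3]
gripper_width: 93.0
clock: 17.85
ee_pos: [460.6, 325.6, 229.1]
eef_rot: [0.02, 1.0, 0.0, 0.0]
force: [0.0, 1.5, 1.7]
gripper_width: 52.5
```

View pics/g2.png

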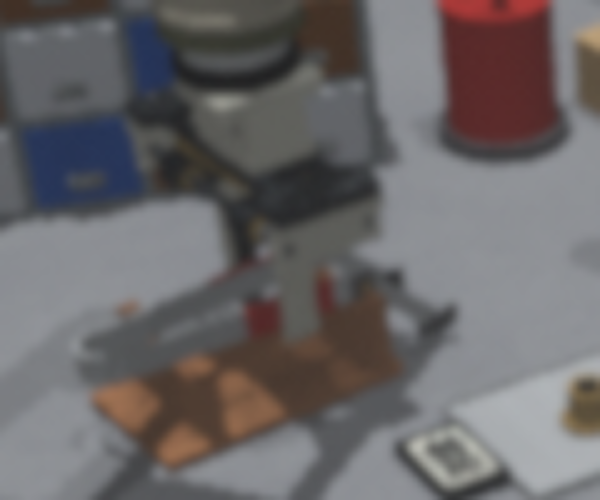

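```bash
python3 -m crank '{"xyz":[[0,0,0.2],[0,0,0.5],[0,0,0.9],[0,0,1.2],[0,0,1.2],[0,0,1.2]],"spin":[0,0,0,0,0,0]}'
python3 - <<'E'
from h import *
cv2.imwrite('pics/i.png',optics.camera('side'))
crop('pics/i.png','pics/i2.png',160,120,280,240,5)
E
```

```text
clock: 18.65
ee_pos: [460.3, 325.3, 300.4]
eef_rot: [0.02, 1.0, -0.0, -0.0]
force: [-0.0, 0.3, -1.5]
gripper_width: 52.2
```

View pics/i2.png

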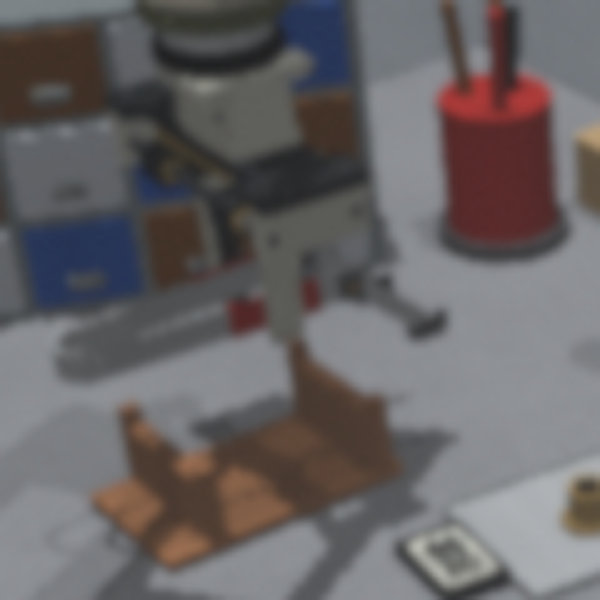

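The tongs hang level in the pads, clear of the rest. Next I'll carry them over the bearing.

```bash
python3 -m crank '{"xyz":[[0,-0.3,0],[0,-0.8,0],[0.05,-1.4,0],[0.1,-2,0],[0.15,-2.6,0],[0.18,-3.2,0],[0.18,-3.8,0],[0.18,-4.4,0],[0.18,-4.9,0],[0.18,-5.27,0]],"spin":[0,0,0,0,0,0,0,0,0,0]}' && python3 -m crank '{"xyz":[[0,0,0],[0,0,-0.2],[0,0,-0.4],[0,0,-0.4],[0,0,-0.4]],"spin":[0,0,0,0,0]}'
python3 - <<'E'
from h import *
cv2.imwrite('pics/j.png',optics.camera('side'))
crop('pics/j.png','pics/j2.png',210,160,350,280,5)
cv2.imwrite('pics/jt.png',optics.camera('top'))
crop('pics/jt.png','pics/jt2.png',230,200,350,320,5)
E
```

```text
clock: 19.95
ee_pos: [470.4, 7.2, 300.2]
eef_rot: [0.02, 1.0, -0.0, -0.001]
force: [0.6, 0.1, -1.7]
gripper_width: 52.3
clock: 20.58
ee_pos: [471.2, 9.7, 276.7]
eef_rot: [0.019, 1.0, 0.0, -0.0]
force: [-0.8, 0.4, -1.0]
gripper_width: 52.2
```

View pics/j2.png

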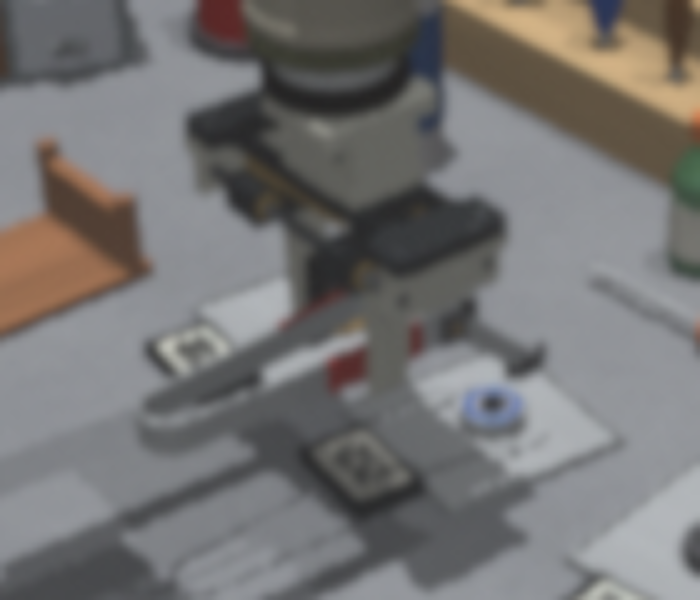

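View pics/jt2.png

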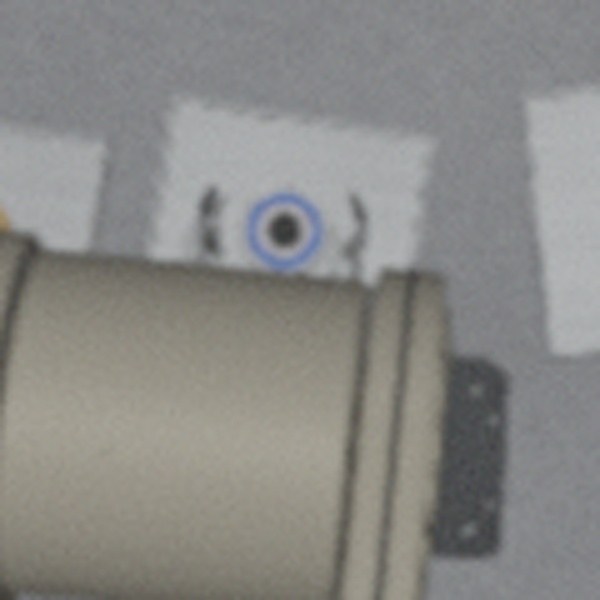

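The top crop shows the jaws at (210,220) and (358,222), either side of the bearing at (284,230).

```bash
python3 - <<'E'
from h import *
np.set_printoptions(precision=1,suppress=True)
im=cv2.imread('pics/jt.png');g=cv2.cvtColor(im,cv2.COLOR_BGR2GRAY);hsv=cv2.cvtColor(im,cv2.COLOR_BGR2HSV)
for x0,x1 in((266,278),(297,306)):
    sub=g[234:256,x0:x1];m=sub<115;y,x=np.nonzero(m);print(x.min()+x0,x.max()+x0,y.min()+234,y.max()+234,x.mean()+x0,y.mean()+234)
    print(plane('top',((x.min()+x.max())/2+x0,(y.min()+y.max())/2+234),71.5))
bl=cv2.inRange(hsv,(100,60,60),(130,255,255));y,x=np.nonzero(bl[230:260,278:296]);print(plane('top',(x.mean()+278,y.mean()+230),16))
s=sensors.get_state();print(s['ee_pos'],R.from_quat(s['eef_rot']).as_matrix()[:,1])
# bearing vs expected: side proj of nominal jaw tip
print(5*(proj('side',(570.5,5.7-31,64.5))-[210,160]))
E
```

```text
266 277 238 255 271.1454545454545 249.92727272727274
[563.9  35.3  71.5]
300 302 241 250 300.8 245.0
[566.7 -27.4  71.5]
[571.1   5.9  16. ]
[471.5   9.5 277.3] [ 0.  1. -0.]
[525.6 359.1]
```

```bash
python3 - <<'E'
from h import *
np.set_printoptions(precision=1,suppress=True)
im=cv2.imread('pics/jt.png')
cv2.imwrite('pics/jt3.png',cv2.resize(im[232:258,262:312],None,fx=14,fy=14,interpolation=cv2.INTER_CUBIC))
for p in((272,244),(301.6,244.4)): print(plane('top',p,71.5))
E
```

```text
[569.2  34.3  71.5]
[569.1 -28.6  71.5]
```

View pics/jt3.png

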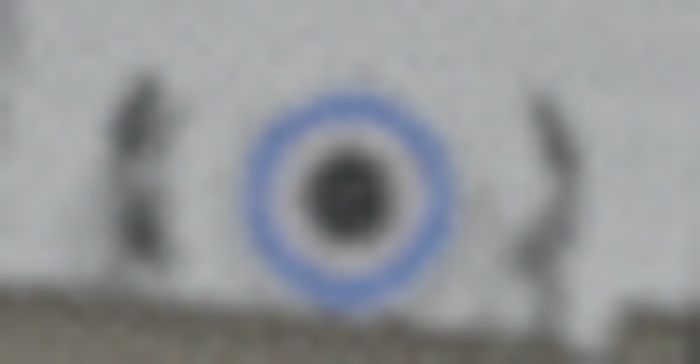

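```bash
python3 -m crank '{"xyz":[[0.025,0.03,0],[0.025,0.03,-0.2],[0.025,0.03,-0.4],[0.025,0.03,-0.55],[0.025,0.03,-0.7],[0.025,0.03,-0.8],[0.025,0.03,-0.86],[0.025,0.03,-0.86],[0.025,0.03,-0.86]],"spin":[0,0,0,0,0,0,0,0,0]}'
python3 - <<'E'
from h import *
cv2.imwrite('pics/k.png',optics.camera('side'))
crop('pics/k.png','pics/k2.png',250,200,350,280,6)
im=optics.camera('top');cv2.imwrite('pics/kt.png',im)
cv2.imwrite('pics/kt3.png',cv2.resize(im[232:268,262:312],None,fx=12,fy=12,interpolation=cv2.INTER_CUBIC))
E
```

```text
clock: 21.8
ee_pos: [473.0, 11.1, 225.7]
eef_rot: [0.02, 1.0, -0.0, 0.0]
force: [-0.6, -0.5, -1.8]
gripper_width: 52.0
```

View pics/k2.png

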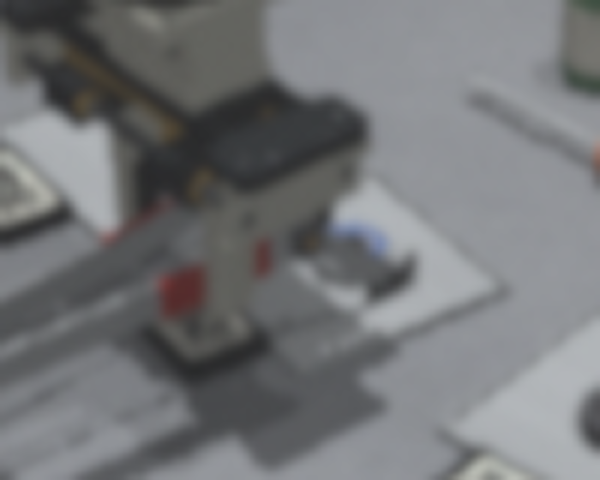

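View pics/kt3.png

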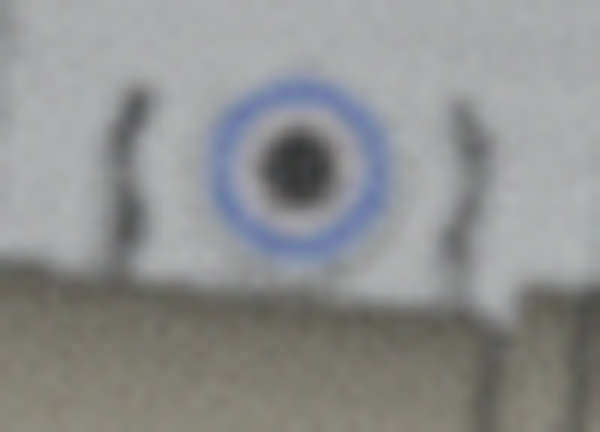

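The top crop shows the bearing (299,170) central between the jaws, whose V apexes are at (120,165) and (485,175). I'll close on it.

```bash
python3 -m crank '{"xyz":[[0,0,0],[0,0,0],[0,0,0],[0,0,0],[0,0,0],[0,0,0],[0,0,0],[0,0,0]],"spin":[0,0,0,0,0,0,0,0]}' 0 30
python3 - <<'E'
from h import *
im=optics.camera('top');cv2.imwrite('pics/lt.png',im)
cv2.imwrite('pics/lt3.png',cv2.resize(im[232:268,262:312],None,fx=12,fy=12,interpolation=cv2.INTER_CUBIC))
E
```

```text
clock: 22.9
ee_pos: [472.8, 11.1, 225.4]
eef_rot: [0.02, 1.0, -0.0, 0.0]
force: [0.3, -0.1, -0.6]
gripper_width: 39.3
```

View pics/lt3.png

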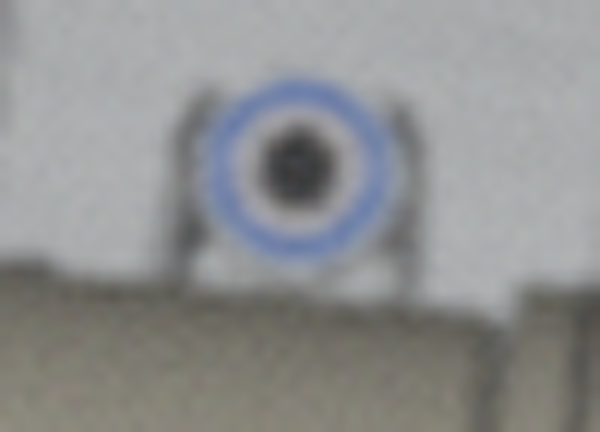

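The jaws are closed on the bearing at a width of 39.3 mm. I'll lift gently.

```bash
python3 -m crank '{"xyz":[[0,0,0.05],[0,0,0.15],[0,0,0.35],[0,0,0.6],[0,0,0.9],[0,0,1.2],[0,0,1.5],[0,0,1.8],[0,0,2.1],[0,0,2.3]],"spin":[0,0,0,0,0,0,0,0,0,0]}' && python3 -m crank '{"xyz":[[0,0,0.1],[0,0,0.15],[0,0,0.15],[0,0,0.15],[0,0,0.15],[0,0,0.15],[0,0,0.15],[0,0,0.15]],"spin":[0,0,0,0,0,0,0,0]}'
python3 - <<'E'
from h import *
im=optics.camera('top');cv2.imwrite('pics/nt.png',im)
cv2.imwrite('pics/nt3.png',cv2.resize(im[215:275,250:320],None,fx=8,fy=8,interpolation=cv2.INTER_CUBIC))
cv2.imwrite('pics/n.png',optics.camera('side'))
E
```

```text
clock: 24.2
ee_pos: [473.0, 11.0, 364.8]
eef_rot: [0.02, 1.0, -0.0, 0.001]
force: [0.2, 0.8, -1.8]
gripper_width: 39.0
clock: 25.2
ee_pos: [472.8, 11.1, 372.3]
eef_rot: [0.02, 1.0, -0.0, 0.0]
force: [-0.9, 0.2, -1.2]
gripper_width: 39.1
```

View pics/n.png

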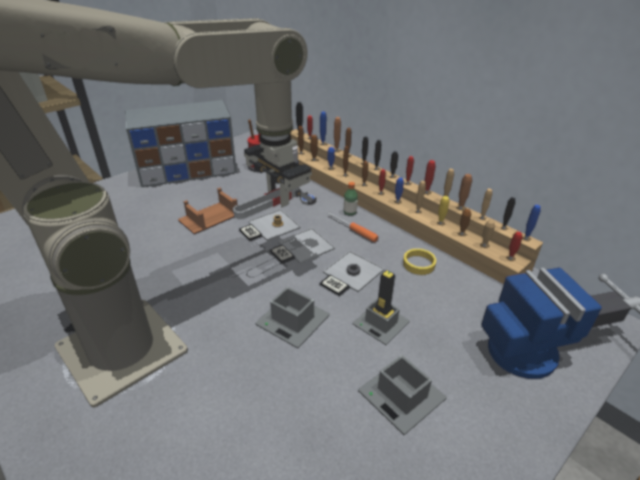

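View pics/nt3.png

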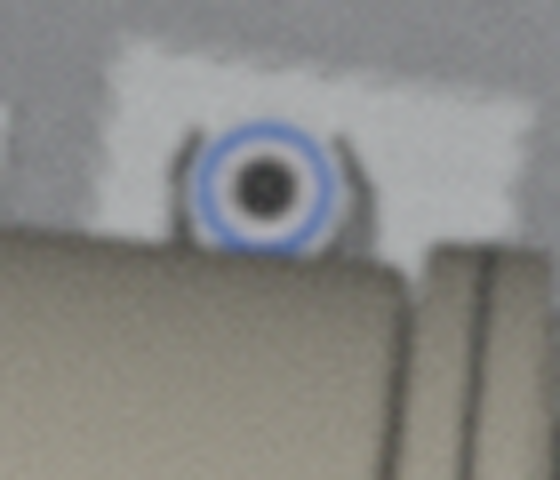

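The bearing is clamped in the jaws: blue ring at (265,188) in the top crop, (308,198) in the side view. It has been lifted about 147 mm, the tray below is empty, and the scanner stands in its holder at (385,300). I'll hand in.

```bash
python3 -c "
from workcell import ticket,sensors
print(ticket.finish_job());s=sensors.get_state();print(s['clock'],s['ee_pos'],s['gripper_width'])"
```

```text
the job is handed in; nothing more can be done
None
the job is handed in; nothing more can be done
```

The job is done and handed in at about 25 s of the 72 s allowed; the hand-in gives no verdict.

- **Scan:** I took the scanner from its holder and held its window about 95 mm above the middle of the bearing tray's label for about 2.4 s. In the side view the nose sat within a few millimetres of where I expected it.
- **Scanner return:** I set it back in the holder and let go. The pictures afterwards show it upright in the pocket.
- **Bearing:** I lifted the tongs level off their rest and centred the jaws on the bearing by the top view. I then closed them with 30 N on the sleeves, 39 mm over them, against 40 mm expected on the bearing.
- **Lift:** The tongs rose about 147 mm, which puts the bearing at about 157 mm above the bench.

**Last checks:** The final pictures show the bearing between the jaws and its tray empty. The scanner is in its holder, and the other parts and tools look unmoved by eye; I did not measure them. The wrist force showed no contact beyond the weight carried. No check failed. The top and side cameras disagreed by about 2 mm on the label and the bearing, so I used values in between.

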